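Free the pawl and lower the lever of a bench stoppering press

ROBOT

A 6-joint arm with a two-finger parallel gripper is mounted at the origin on the work surface. World frame = base frame: x ahead of the robot, y to its left, z up, the work surface at z = 0. Lengths are in m, angles in rad, forces in N, time in s.
With the tool pointing down it reaches from about 0.25 to 0.725 m from the base axis. Payload 4 kg.
Tool frame: the origin (TCP) lies on the centre line of the jaws, within the pads' length; the fingertips stand tip_reach ahead of it and the grasp point (between the pads) lies 5 mm behind it (tip_reach is the distance from the TCP to the fingertips, in m); z points along the fingers, y is the direction in which the jaws open and shut (so a half turn about z gives the same grasp; the last joint's range is limited). The gripper opens to 85 mm and grips with 20 to 120 N. Pads are 22 mm wide; open, the fingers measure 114 mm over their backs; the gripper's body (76 mm by 85 mm) begins 54 mm behind the grasp point. The pads swing forward as they close: fully open they stand 13 mm farther back than shut.
Start: joints at [1.269, 0.241, 0.005, 1.335, 0, 1.571], TCP at [0.149, 0.477, 0.245] pointing down, gripper open.
Joint ranges: [-2.72, 2.72], [-1.05, 1.87], [-1.09, 1.28], [-1.99, 2.15], [-1.42, 1.44], [-3.14, 3.14]. Speed limits (rad/s): [2.79, 2.79, 3.14, 3.14, 3.14, 3.14].

INTERFACE

Orientations are given as a unit quaternion [x, y, z, w].
In Python, from workcell import * gives the robot as it stands.
- The arm moves only by the tool arm_command, never from a script. Its arguments are lists of equal length, an entry for each row: "translation": the shift along the tool's x, y, z in cm, a list of three; "turn": the turn about the tool's z in rad; "hand": the closure, from 0 (fully open) to 1 (shut). In form: {"translation": [[x, y, z], ...], "turn": [turn, ...], "hand": [hand, ...]}. A call has 1 to 5 rows; each row is the pose to reach, as a shift and turn from the pose commanded when the call began, along the tool's axes at that moment; what a row does not reach only later rows make up. A row lasts 1/12 s, in which the tool goes at most 41.7 mm and 7.16 degrees, less where a joint would pass 70% of its speed; a pose out of reach is approached as far as the arm can. A call with a gripper value outside its range is refused whole. The fingers move at their own pace and stop on an object; the grip force is fixed at half the most. Time passes only in rows, so rows that repeat a pose let the fingers close. It gives the time, the measured TCP pose, the force and the opening at its end, in the units of the state.
- get_obs(): the state, without advancing time (a new reading comes with each control period).
- camera(name): name is "scene" or "top" or "wrist"; returns (picture, depth): 384x512x3 uint8, red, green, blue; 384x512 float32, m along the optical axis (not along the pixel's ray), 0 where there is no reading.
- camera_info(name): a dict with "mtx" (3x3 intrinsics, pixels), "dist_coeffs" ([k1, k2, p1, p2, k3] as OpenCV has them; the pictures are not rectified), "world_to_cam" (4x4, takes a point from world to camera coordinates). Camera axes: x right, y down, z forward; pixel columns grow to the right and rows downward; lengths in m; the calibration is good to about 2 mm. A picture is of the moment at which its call begins: read the wrist's pose just before it. camera_info takes no time and is no camera call; for the wrist camera it gives the pose at the moment of the call.
- job_done(): hands the job in, once; it reports no verdict.
Trained networks look in the newest picture that a camera, given by its name, has taken for a name from the list of things; names that differ only in an ending like _2 or _b are one class to them, and where a whole thing is asked for, a point or a joint stands for the part that bears it (a point fixed in the world has none). Each returns a list of dicts, best first, with "conf" (0 to 1); they miss things now and then, are a little off and sometimes report something else, mostly with a low value. They report only what shows in the picture. A call takes as long as a camera call. They do not tell look-alikes from the thing itself.
- search_frame(camera, name): "location" ([row, column] in pixels, amid what is visible of it).
- spot_point(camera, name): "location" ([row, column] in pixels: a listed point, or the origin of a listed thing).
The state is a dict: "clock": time; "joint_pos": joint angles; "joint_vel": joint speeds; "tau": joint torques, N m; "eef_pos": TCP position; "tool_rot": TCP orientation; "ft_force": force on the tool from outside, world axes, zero at the start; "ft_torque": the same for the moment, N m; "grip_width": finger opening in m.
Only numpy, scipy, OpenCV 4.12 (cv2) and the standard library are available. Lean on these libraries where they do the work, as an engineer would, in place of code of your own. Each camera call takes 0.05 s, during which the arm holds its last target. There are 200 camera calls.

TASK

In the cellar, the lever of the small bench press is held up by a ratchet pawl. Press the pawl's thumb tab down to its stop so the pawl comes free of the teeth (it stays where it is left), then push the lever all the way down so that its foot seats the stopper fully home in the flask, and take the hand away. Only press and push: lift and pick up nothing, never raise the lever, do not touch the stopper with the hand, and leave the spare flask, spare stopper and pot where they stand.

Things in the scene. Friction and masses are not known exactly. Their poses are not given: they have to be found in the camera images.
- press: Grey bench press bolted to the table, base 250 x 110 x 12 mm, origin at the middle of its underside. +x points along the base from the flask to the pawl's tab; the lever reaches to -x; lever and pawl swing in its x-z plane, z up. A cheek plate (y -18 to -30 mm, 177 mm high) carries the pivots. A green flask, 60 mm across, 94 mm tall, is fixed on the base at x = -50, y = 0 mm.
- lever_pivot (a point): Axis of the lever's hinge, fixed on the press at x = +40 mm, y = 0, z = 155 mm; the axis runs along the press's y.
- lever (a joint): Lever angle, rad, growing as it goes down: 0 to 0.12 at the start (elevation above level is 0.85 minus the value), 0.85 when level and fully down, its foot on the seated stopper, which ends the travel. An engaged pawl stops it at about 0.13. Stiff: stays where it is left; pushing at the grip takes 2 to 6 N, 6 to 8 N in the last 0.15 rad.
- lever_grip (a point): On the middle of the upper face of the black flat grip of the lever, 200 mm along the lever from its pivot and 10 mm above its centre line. The grip is 85 mm long (37 mm of it beyond this point towards the free end), 36 mm wide, 18 mm thick. Moves with the lever on a circle about lever_pivot, from about 0.31 m high to 0.165 m.
- pawl (a joint): Pawl angle in rad: 0 engaged in the teeth, growing as its tab is pressed down; 0.30 at its stop; the nose is clear of the teeth above about 0.17. No spring: it stays where it is left; pressing the tab takes about 3 N.
- pawl_pivot (a point): Axis of the pawl, fixed on the press at x = +90 mm, y = +14 mm, z = 95 mm; parallel to the press's y.
- pawl_tab (a point): Centre of the upper face of the pawl's flat steel thumb tab, 38 x 38 x 8 mm, at press x = +165, y = +8, z = 112 mm when engaged; it sinks almost straight down, 23 mm, to the stop (77 mm from pawl_pivot). The hooked pawl beside it rises 50 mm above the tab; once freed, its nearest edge is about 35 mm from this point.
- stopper (a joint): How far the stopper has been pushed down, m: 0 to 0.004 at the start, 0.012 when its head is flush on the flask's mouth. Moves with 8 N of friction, stays where it is left.
- stopper_top (a point): Centre of the top of the stopper's black round head (28 mm across, 14 mm high) in the flask's neck, at press x = -50 mm, y = 0; 120 mm high when fully home.
- spare_flask: Loose green glass flask without stopper, 60 mm across, 94 mm tall, origin at the centre of its underside. Leave it.
- spare_stopper: Loose stopper standing on its head, 28 mm across, 34 mm tall, origin at the centre of its underside. Leave it.
- pot: Loose dark steel pot with two side handles, 120 mm across (200 over handles), 85 mm tall, origin at the centre of its underside. Leave it.
Mind the look-alikes: they are no part of the job. There is more than one size of the pot; the one meant has the size given above. Several things look just like the spare_flask: the one meant starts farthest to the robot's left.

How it is judged:
By the outcome, as a careful person would: the job done as asked, in the order asked, and still so for the second after the job is handed in, with the robot touching nothing.
It also fails if it takes over 48 s, if anything falls off the work surface, if the arm or the gripper's body presses on something with over 40 N, if the wrist force passes 120 N, or if a joint passes its speed limit or range.

## Working session

There is one attempt and no reset: what is moved stays moved. The work goes in short steps, Python scripts to look and compute and a tool call to move; the robot and the scene stay as the last step left them, time stands still between calls to the robot, and variables do not carry over. Pictures are saved under pics/ and viewed, about 8 in all and at most 12, crops included, and the job is handed in when it is done.

Besides the shell and the picture viewer there is one more tool, called after ">>>" as name(argument=value, ...), one argument or row to a line, values as JSON. arm_command: Moves the arm, as the interface text tells. Its arguments: {"type":"object","properties":{"translation":{"type":"array","items":{"type":"array","items":{"type":"number"}}},"turn":{"type":"array","items":{"type":"number"}},"hand":{"type":"array","items":{"type":"number"}}},"required":["translation","turn","hand"]}

```bash
mkdir -p pics
cat > h.py <<'E'
from workcell import *
import numpy as np, cv2
def px2w(cam,rc,depth,info=None):
    i=info or camera_info(cam); r,c=rc
    z=np.median([d for d in depth[int(r)-2:int(r)+3,int(c)-2:int(c)+3].ravel() if d>0] or [0])
    u=cv2.undistortPoints(np.array([[[c,r]]],float),np.array(i["mtx"]),np.array(i["dist_coeffs"]))[0,0]
    p=np.array([u[0]*z,u[1]*z,z,1]); return (np.linalg.inv(np.array(i["world_to_cam"]))@p)[:3]
E
python3 - <<'E'
from h import *
o=get_obs(); print(o)
for n in ("scene","top"):
    im,d=camera(n); cv2.imwrite(f"pics/{n}0.png",im[:,:,::-1]); np.save(f"{n}_d.npy",d)
    for t in ("lever_pivot","lever_grip","pawl_pivot","pawl_tab","stopper_top","press"):
        for k in spot_point(n,t)[:2]: print(n,t,k["conf"],np.round(k["location"]),np.round(px2w(n,k["location"],d),3))
im=np.hstack([cv2.imread("pics/scene0.png"),cv2.imread("pics/top0.png")]); cv2.imwrite("pics/both.png",cv2.resize(im,(800,300)))
E
```

```text
{'clock': 0.0, 'joint_pos': array([ 1.26900426e+00,  2.41411157e-01,  3.70192201e-03,  1.33522661e+00,
       -3.11273595e-06,  1.57083898e+00]), 'joint_vel': array([-0.00012359, -0.00076583,  0.00038297, -0.00090719, -0.00169557,
        0.00091818]), 'tau': array([-2.13201047e-04, -3.72318220e+01,  2.52407634e+01,  1.70827238e-02,
        4.75401521e-05, -4.59919356e-07]), 'eef_pos': array([0.14843122, 0.47680646, 0.24440535]), 'tool_rot': array([ 1.50345038e-01,  9.88633008e-01, -1.05783846e-03, -1.59248954e-04]), 'ft_force': array([1.10432773, 0.83640078, 0.84691107]), 'ft_torque': array([-0.04060385,  0.02958582,  0.00465869]), 'grip_width': 0.0856482835121171}
scene lever_pivot 0.86 [215. 222.] [ 0.576 -0.064  0.172]
scene lever_grip 0.88 [115. 230.] [0.511 0.069 0.297]
scene pawl_pivot 0.72 [249. 225.] [ 0.613 -0.112  0.145]
scene pawl_pivot 0.43 [233. 228.] [ 0.6   -0.08   0.145]
scene pawl_tab 0.91 [282. 217.] [ 0.629 -0.166  0.11 ]
scene stopper_top 0.52 [184. 229.] [ 0.556 -0.011  0.199]
scene stopper_top 0.16 [113. 230.] [0.509 0.071 0.3  ]
scene press 0.97 [230. 229.] [ 0.599 -0.077  0.152]
scene press 0.49 [217. 224.] [ 0.58  -0.065  0.171]
top lever_pivot 0.95 [196. 279.] [ 0.565 -0.056  0.173]
top lever_grip 0.92 [217. 228.] [0.503 0.065 0.298]
top lever_grip 0.51 [188. 215.] [0.599 0.118 0.091]
top pawl_pivot 0.68 [187. 292.] [ 0.592 -0.095  0.138]
top pawl_pivot 0.17 [196. 279.] [ 0.562 -0.056  0.174]
top pawl_tab 0.75 [175. 318.] [ 0.627 -0.17   0.112]
top stopper_top 0.59 [215. 246.] [0.52  0.033 0.125]
top press 0.6 [204. 266.] [ 0.541 -0.02   0.206]
```

View pics/scene0.png

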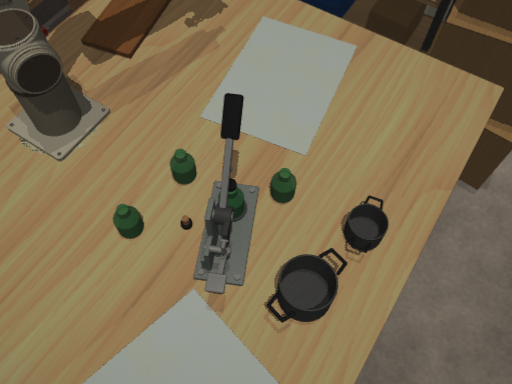

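View pics/top0.png

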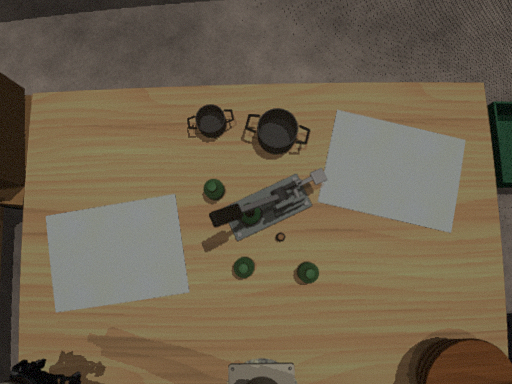

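The scene picture shows the press at about (225,235). Its grip is at (232,110), up and away from the pawl tab at (217,282). In the top view the tab is at (318,175) and the grip at (228,217). The detected points agree with the press geometry: yaw is about -64° and the pivot is about (0.566, -0.057).

```bash
cat >> h.py <<'E'
from scipy.spatial.transform import Rotation as R
YAW=np.deg2rad(-64.1); UX=np.array([np.cos(YAW),np.sin(YAW),0]); UY=np.array([-UX[1],UX[0],0]); O=np.array([.566,-.057,0])-.04*UX
def P(x,y,z): return O+x*UX+y*UY+np.array([0,0,z])
def go(p,yaw=YAW+np.pi):
    o=get_obs(); r=R.from_quat(o["tool_rot"]); x=r.as_matrix()[:,0]
    t=-((yaw-np.arctan2(x[1],x[0])+np.pi)%(2*np.pi)-np.pi)
    return np.round(r.inv().apply(np.array(p)-o["eef_pos"])*100,2),round(t,3)
E
python3 - <<'E'
import workcell; print([n for n in dir(workcell) if n[0]!='_'], getattr(workcell,"tip_reach",None))
from h import *
print(P(.165,.008,.112),P(-.092,0,.305),P(-.05,0,.12))
print(go([.35,.25,.245]),go([.35,.1,.245]))
E
```

```text
['Unreachable', 'camera', 'camera_info', 'get_obs', 'job_done', 'search_frame', 'spot_point', 'tip_reach'] 0.014
[ 0.62779669 -0.16595031  0.112     ] [0.50834216 0.06174163 0.305     ] [0.52668784 0.0239602  0.12      ]
(array([-25.99, -15.73,   0.03]), np.float64(0.817)) (array([-3.045e+01, -3.005e+01,  3.000e-02]), np.float64(0.817))
```

>>> arm_command(
  translation=[
    [-26,-15.7,0],
    [-26,-15.7,0],
    [-26,-15.7,0],
    [-26,-15.7,0],
    [-26,-15.7,0],
  ],
  turn=[0.817,0.817,0.817,0.817,0.817],
  hand=[1,1,1,1,1],
)

```text
clock: 1.12
eef_pos: [0.2877, 0.3202, 0.2455]
tool_rot: [0.449, 0.893, 0.0, 0.0]
ft_force: [0.7, 0.6, 0.3]
grip_width: 0.0257
```

```bash
python3 -c "
from h import *
print(get_obs()['eef_pos'],go([.36,.0,.245]),go([.4,-.2,.245]))"
```

```text
[0.28766859 0.32015228 0.24549642] (array([-30.01, -13.28,   0.04]), np.float64(0.187)) (array([-4.845e+01, -2.200e+01,  3.000e-02]), np.float64(0.187))
```

>>> arm_command(
  translation=[
    [-30,-13.3,0],
    [-30,-13.3,0],
    [-30,-13.3,0],
    [-30,-13.3,0],
    [-30,-13.3,0],
  ],
  turn=[0.187,0.187,0.187,0.187,0.187],
  hand=[1,1,1,1,1],
)

```text
clock: 1.53
eef_pos: [0.3337, 0.1167, 0.2456]
tool_rot: [0.528, 0.849, 0.0, 0.0]
ft_force: [1.6, 0.7, 0.5]
grip_width: -0.0001
```

```bash
python3 -c "
from h import *
print(get_obs()['eef_pos'],go([.4,-.2,.245]),go([.5,-.2,.245]))"
```

```text
[0.33369218 0.11672943 0.2455873 ] (array([-31.34,  -8.05,   0.06]), np.float64(0.006)) (array([-35.76,   0.92,   0.07]), np.float64(0.006))
```

>>> arm_command(
  translation=[
    [-31.3,-8,0],
    [-31.3,-8,0],
    [-31.3,-8,0],
    [-31.3,-8,0],
    [-31.3,-8,0],
  ],
  turn=[0,0,0,0,0],
  hand=[1,1,1,1,1],
)

```text
clock: 1.95
eef_pos: [0.3764, -0.0875, 0.2457]
tool_rot: [0.529, 0.849, 0.0, 0.001]
ft_force: [0.0, 0.7, -0.8]
grip_width: 0.0
```

>>> arm_command(
  translation=[
    [-12,3,0],
    [-12,3,0],
    [-12,3,0],
    [-12,3,0],
    [-12,3,0],
  ],
  turn=[0,0,0,0,0],
  hand=[1,1,1,1,1],
)

```text
clock: 2.37
eef_pos: [0.4569, -0.1813, 0.244]
tool_rot: [0.53, 0.848, -0.0, -0.001]
ft_force: [-1.0, 0.1, -0.4]
grip_width: 0.0
```

```bash
python3 -c "
from h import *
print(get_obs()['eef_pos'],go(P(.172,.008,.22)),go(P(.172,.008,.135)))"
```

```text
[ 0.45693333 -0.18129303  0.24402245] (array([-6.82, 16.03,  2.37]), np.float64(0.002)) (array([-6.84, 16.04, 10.87]), np.float64(0.002))
```

>>> arm_command(
  translation=[
    [-6.8,16,2.4],
    [-6.8,16,2.4],
    [-6.8,16,2.4],
    [-6.8,16,2.4],
    [-6.8,16,2.4],
  ],
  turn=[0,0,0,0,0],
  hand=[1,1,1,1,1],
)

```text
clock: 2.78
eef_pos: [0.6336, -0.1676, 0.2175]
tool_rot: [0.527, 0.85, 0.0, -0.001]
ft_force: [-1.1, 0.0, -1.2]
grip_width: 0.0002
```

Run:
```python
from h import *
print(get_obs()['eef_pos'],go(P(.172,.008,.22)))
im,d=camera("wrist"); cv2.imwrite("pics/w1.png",im[:,:,::-1])
for k in spot_point("wrist","pawl_tab")[:2]: print(k["conf"],k["location"],px2w("wrist",k["location"],d))
im,d=camera("scene"); cv2.imwrite("pics/s1.png",cv2.resize(im[150:330,130:330,::-1],None,fx=3,fy=3))
```

```text
[ 0.63361793 -0.16763289  0.21748899] (array([-0.29, -0.45, -0.25]), np.float64(0.009))
0.71 [193.9, 242.6] [ 0.62070264 -0.17298828  0.1122785 ]
```

View pics/w1.png

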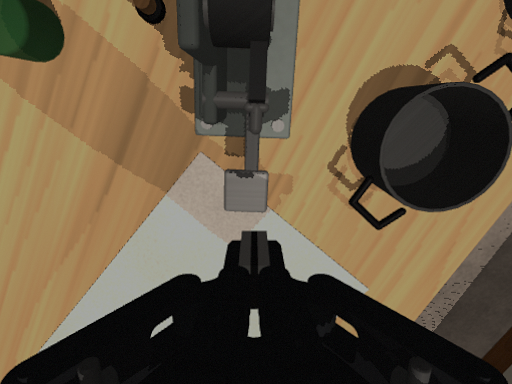

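View pics/s1.png

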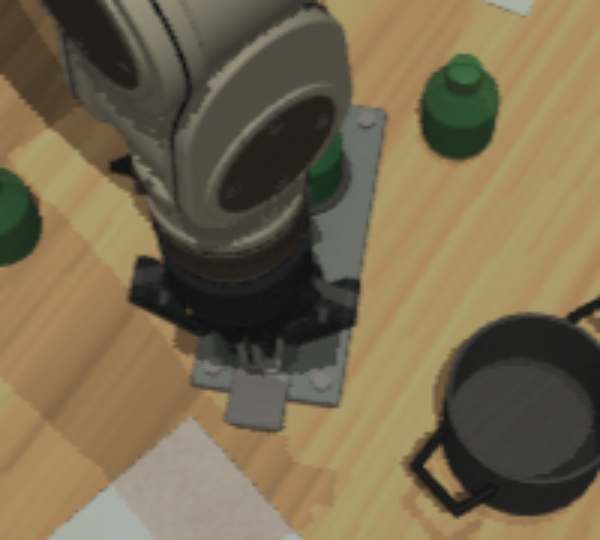

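The wrist picture shows the tab at about (column 246, row 191), just ahead of the shut fingertips at (255, 235). The pawl hook is behind it at row 105. The scene crop shows the way down to the tab is free. The tab sits about 7 mm to the left of the fingers' centre line, so I'll re-check with the arm at rest.

Run:
```python
from h import *
print(get_obs()['eef_pos'],go(P(.174,.004,.15)))
im,d=camera("wrist"); i=camera_info("wrist")
print(np.linalg.inv(i["world_to_cam"]).round(3),i["mtx"][0])
# tab centre from depth: points at z 0.105-0.118 near the tab
i_=i; v,u=np.mgrid[140:230:2,200:300:2]
pts=np.array([px2w("wrist",(a,b),d,i_) for a,b in zip(v.ravel(),u.ravel())])
q=pts-O; L=np.c_[q@UX,q@UY,pts[:,2]]
m=(L[:,2]>.1)&(L[:,2]<.122)&(L[:,0]>.14)&(L[:,0]<.2)
print(m.sum(),L[m].min(0),L[m].max(0),np.median(L[m],0))
```

```text
[ 0.62949903 -0.16865803  0.22037192] (array([-0.59, -0.42,  7.04]), np.float64(0.007))
[[ 0.897  0.422  0.131  0.594]
 [ 0.442 -0.856 -0.269 -0.101]
 [-0.001  0.299 -0.954  0.349]
 [ 0.     0.     0.     1.   ]] [286.09656185   0.         253.79231036]
480 [ 0.14035926 -0.01474053  0.10620082] [0.18538187 0.02222899 0.11205941] [0.16412778 0.00469641 0.11152614]
```

>>> arm_command(
  translation=[
    [-0.6,-0.4,4],
    [-0.6,-0.4,8],
    [-0.6,-0.4,8],
    [-0.6,-0.4,8],
    [-0.6,-0.4,8],
  ],
  turn=[0,0,0,0,0],
  hand=[1,1,1,1,1],
)

```text
clock: 3.4
eef_pos: [0.6294, -0.1776, 0.1446]
tool_rot: [0.529, 0.849, 0.001, 0.002]
ft_force: [0.5, 0.2, 0.4]
grip_width: 0.0003
```

>>> arm_command(
  translation=[
    [0,0,0.7],
    [0,0,1.4],
    [0,0,2.1],
    [0,0,2.8],
    [0,0,2.8],
  ],
  turn=[0,0,0,0,0],
  hand=[1,1,1,1,1],
)

```text
clock: 3.82
eef_pos: [0.6291, -0.1776, 0.1124]
tool_rot: [0.529, 0.849, -0.0, 0.0]
ft_force: [2.1, -0.4, 1.0]
grip_width: -0.0001
```

>>> arm_command(
  translation=[
    [0,0,0.3],
    [0,0,0.5],
    [0,0,0.7],
    [0,0,0.8],
    [0,0,0.8],
  ],
  turn=[0,0,0,0,0],
  hand=[1,1,1,1,1],
)

```text
clock: 4.23
eef_pos: [0.629, -0.1774, 0.105]
tool_rot: [0.529, 0.849, -0.0, -0.0]
ft_force: [0.4, -0.6, 1.2]
grip_width: -0.0004
```

>>> arm_command(
  translation=[
    [0,0,0.1],
    [0,0,0.2],
    [0,0,0.3],
    [0,0,0.3],
    [0,0,0.3],
  ],
  turn=[0,0,0,0,0],
  hand=[1,1,1,1,1],
)

```text
clock: 4.65
eef_pos: [0.629, -0.1773, 0.103]
tool_rot: [0.529, 0.849, 0.0, 0.0]
ft_force: [-1.2, -0.2, 5.4]
grip_width: 0.0001
```

>>> arm_command(
  translation=[
    [0,0,0.1],
    [0,0,0.2],
    [0,0,0.3],
    [0,0,0.4],
    [0,0,0.4],
  ],
  turn=[0,0,0,0,0],
  hand=[1,1,1,1,1],
)

```text
clock: 5.07
eef_pos: [0.6292, -0.1772, 0.1022]
tool_rot: [0.528, 0.849, 0.001, 0.001]
ft_force: [-5.7, 1.0, 17.3]
grip_width: -0.0
```

Run:
```python
from h import *
o=get_obs(); print(o['eef_pos'],o['ft_force'])
im,d=camera("wrist"); cv2.imwrite("pics/w2.png",im[:,:,::-1]); i=camera_info("wrist")
```

```text
[ 0.62921853 -0.17717936  0.10224347] [-5.6874419   1.01541981 17.32407387]
```

View pics/w2.png

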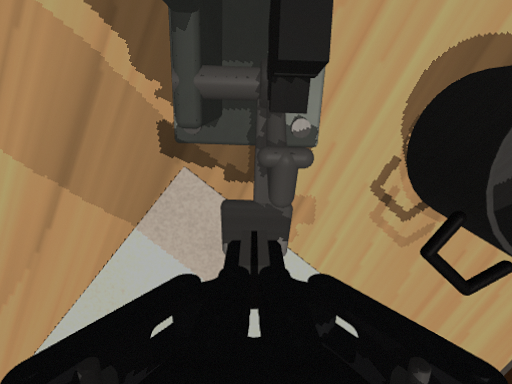

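The fingers are on the tab at the picture's (255, 235). Force rose to 17 N at exactly the predicted stop height, so the pawl is at its stop. Next I go up and over to the grip.

>>> arm_command(
  translation=[
    [0,0,-4],
    [0,0,-8],
    [0,0,-12],
    [0,0,-16],
    [0,0,-20],
  ],
  turn=[0,0,0,0,0],
  hand=[1,1,1,1,1],
)

```text
clock: 5.53
eef_pos: [0.6281, -0.1766, 0.2994]
tool_rot: [0.528, 0.849, 0.0, -0.001]
ft_force: [1.8, -1.2, 0.9]
grip_width: 0.0002
```

>>> arm_command(
  translation=[
    [0,0,-4],
    [0,0,-8],
    [0,0,-11],
    [0,0,-11],
    [0,0,-11],
  ],
  turn=[0,0,0,0,0],
  hand=[1,1,1,1,1],
)

```text
clock: 5.95
eef_pos: [0.63, -0.1772, 0.4102]
tool_rot: [0.528, 0.849, 0.001, 0.002]
ft_force: [0.3, -0.5, -0.9]
grip_width: -0.0003
```

Run:
```python
from h import *
o=get_obs(); print(o['eef_pos'],o['ft_force'],go(P(0.06,0,.40)),go(P(-.09,0,.4)))
im,d=camera("wrist"); i=camera_info("wrist")
for n in ("pawl_tab","lever_grip"):
  for k in spot_point("wrist",n)[:1]:
    p=px2w("wrist",k["location"],d,i); q=p-O; print(n,k["conf"],k["location"],p,q@UX,q@UY)
v,u=np.mgrid[0:384:2,0:512:2]; pts=np.array([px2w("wrist",(a,b),d,i) for a,b in zip(v.ravel()[::1],u.ravel()) if 2<a<380 and 2<b<508])
q=pts-O; L=np.c_[q@UX,q@UY,pts[:,2]]
m=(L[:,0]>.155)&(L[:,0]<.18)&(abs(L[:,1])<.015)&(L[:,2]>.05)&(L[:,2]<.13); print("tab",m.sum(),np.median(L[m],0))
```

```text
[ 0.63001572 -0.17718899  0.41022294] [ 0.34941641 -0.54508453 -0.92803652] (array([11.61, -0.45,  0.99]), np.float64(0.005)) (array([26.61, -0.37,  0.95]), np.float64(0.005))
pawl_tab 0.86 [143.6, 250.9] [ 0.61874963 -0.16821137  0.08621147] 0.1630821905282994 -0.0011259844483690125
tab 64 [0.1669735  0.00059501 0.08506308]
```

>>> arm_command(
  translation=[
    [4,-0.4,0],
    [8,-0.4,0],
    [11,-0.4,0],
    [11,-0.4,0],
    [11,-0.4,0],
  ],
  turn=[0,0,0,0,0],
  hand=[1,1,1,1,1],
)

```text
clock: 6.52
eef_pos: [0.5752, -0.0787, 0.407]
tool_rot: [0.527, 0.85, -0.001, -0.002]
ft_force: [0.5, -0.7, -0.3]
grip_width: -0.0
```

Run:
```python
from h import *
im,d=camera("wrist"); i=camera_info("wrist"); cv2.imwrite("pics/w3.png",im[:,:,::-1])
o=get_obs(); q=o['eef_pos']-O; print("tcp",q@UX,q@UY,o['eef_pos'])
for n in ("lever_grip","lever_pivot"):
  for k in spot_point("wrist",n)[:1]:
    p=px2w("wrist",k["location"],d,i); q=p-O; print(n,k["conf"],k["location"],p,q@UX,q@UY)
```

```text
tcp 0.06486173469172243 -0.0009704083741746881 [ 0.57598671 -0.07978844  0.4070904 ]
lever_pivot 0.91 [145.4, 255.0] [ 0.56558802 -0.05929386  0.17312983] 0.04188350668043071 -0.001372563431902306
```

View pics/w3.png

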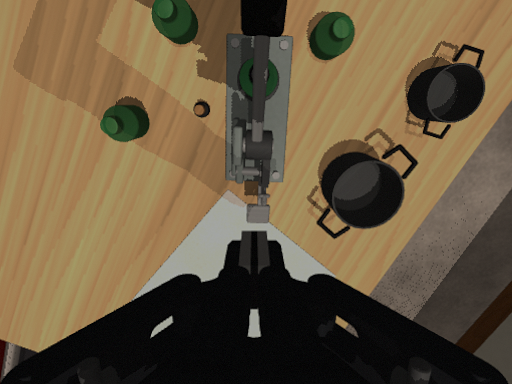

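The wrist picture shows the black grip at the top edge (262, 15), the lever running down to its pivot at (255, 145), and the freed pawl's tab at (258, 213). The pivot measures within 2 mm of my press frame.

>>> arm_command(
  translation=[
    [4,0.1,0],
    [8,0.1,0],
    [12,0.1,0],
    [15,0.1,0],
    [15,0.1,0],
  ],
  turn=[0,0,0,0,0],
  hand=[1,1,1,1,1],
)

```text
clock: 7.08
eef_pos: [0.5101, 0.0578, 0.4085]
tool_rot: [0.527, 0.85, 0.001, -0.001]
ft_force: [0.8, -0.8, -0.1]
grip_width: -0.0
```

Run:
```python
from h import *
im,d=camera("top"); i=camera_info("top")
for k in spot_point("top","lever_grip")[:1]:
    p=px2w("top",k["location"],d,i); q=p-O; print(k["conf"],p,q@UX,q@UY)
o=get_obs(); q=o['eef_pos']-O; print("tcp",q@UX,q@UY,o['eef_pos'])
for e in np.arange(.85,-.06,-.05):
    e=round(e,3)
    x=.04-.21*np.cos(e)+.01*np.sin(e)+.011; z=.155+.21*np.sin(e)+.01*np.cos(e)+.014
    print(e,round(x,4),round(z,4),go(P(x,.001,z))[0])
```

```text
0.61 [ 0.46305017 -0.05661458  0.01357836] -0.005315379414601238 -0.09244097266513325
tcp -0.08410125092818278 7.718978026561644e-05 [0.51186179 0.05466996 0.40814237]
0.85 -0.0801 0.3334 [-0.4   0.09  7.48]
0.8 -0.0881 0.3266 [0.41 0.1  8.15]
0.75 -0.0958 0.3195 [1.18 0.1  8.87]
0.7 -0.1032 0.3119 [1.91 0.11 9.62]
0.65 -0.1101 0.304 [ 2.61  0.11 10.41]
0.6 -0.1167 0.2958 [ 3.26  0.11 11.23]
0.55 -0.1228 0.2873 [ 3.88  0.12 12.08]
0.5 -0.1285 0.2785 [ 4.45  0.12 12.97]
0.45 -0.1337 0.2693 [ 4.97  0.12 13.88]
0.4 -0.1385 0.26 [ 5.45  0.13 14.81]
0.35 -0.1428 0.2504 [ 5.88  0.13 15.77]
0.3 -0.1467 0.2406 [ 6.26  0.13 16.75]
0.25 -0.15 0.2306 [ 6.6   0.13 17.75]
0.2 -0.1528 0.2205 [ 6.88  0.14 18.76]
0.15 -0.1551 0.2103 [ 7.11  0.14 19.78]
0.1 -0.157 0.1999 [ 7.3   0.14 20.82]
0.05 -0.1582 0.1895 [ 7.42  0.14 21.86]
-0.0 -0.159 0.179 [ 7.5   0.14 22.91]
-0.05 -0.1592 0.1685 [ 7.53  0.14 23.96]
```

>>> arm_command(
  translation=[
    [-0.4,0.1,3.5],
    [-0.4,0.1,6.5],
    [-0.4,0.1,7.4],
    [0.4,0.1,8.1],
    [1.2,0.1,8.9],
  ],
  turn=[0,0,0,0,0],
  hand=[1,1,1,1,1],
)

```text
clock: 7.6
eef_pos: [0.5079, 0.0642, 0.3186]
tool_rot: [0.53, 0.848, -0.001, -0.0]
ft_force: [0.2, 0.5, 1.3]
grip_width: -0.0001
```

>>> arm_command(
  translation=[
    [0.7,0,0.7],
    [1.4,0,1.5],
    [2.1,0,2.3],
    [2.1,0,2.3],
    [2.1,0,2.3],
  ],
  turn=[0,0,0,0,0],
  hand=[1,1,1,1,1],
)

```text
clock: 8.02
eef_pos: [0.4978, 0.085, 0.2962]
tool_rot: [0.529, 0.849, 0.0, -0.001]
ft_force: [-0.6, -0.4, 0.3]
grip_width: 0.0001
```

```bash
cat > arc.py <<'E'
from h import *
im,d=camera("scene"); cv2.imwrite("pics/s2.png",cv2.resize(im[60:300,130:330,::-1],None,fx=2.5,fy=2.5))
o=get_obs(); q=o['eef_pos']-O; print("tcp",q@UX,q@UY,o['eef_pos'],o['ft_force'])
for e in np.arange(.65,-.04,-.05):
    x=.04-.21*np.cos(e)+.01*np.sin(e)+.011; z=.155+.21*np.sin(e)+.01*np.cos(e)+.014
    print(round(e,3),go(P(x,.001,z))[0])
E
python3 arc.py
```

```text
tcp -0.11748354472519164 0.0007518254152693727 [0.49788722 0.08499395 0.29643663] [ 0.48557754 -0.08887591  0.36637078]
0.65 [-0.73  0.02 -0.76]
0.6 [-0.08  0.02  0.06]
0.55 [0.53 0.03 0.92]
0.5 [1.1  0.03 1.8 ]
0.45 [1.62 0.03 2.71]
0.4 [2.1  0.04 3.65]
0.35 [2.53 0.04 4.61]
0.3 [2.91 0.04 5.59]
0.25 [3.24 0.04 6.58]
0.2 [3.52 0.04 7.6 ]
0.15 [3.75 0.04 8.62]
0.1 [3.93 0.05 9.66]
0.05 [ 4.06  0.05 10.7 ]
-0.0 [ 4.14  0.05 11.75]
```

View pics/s2.png

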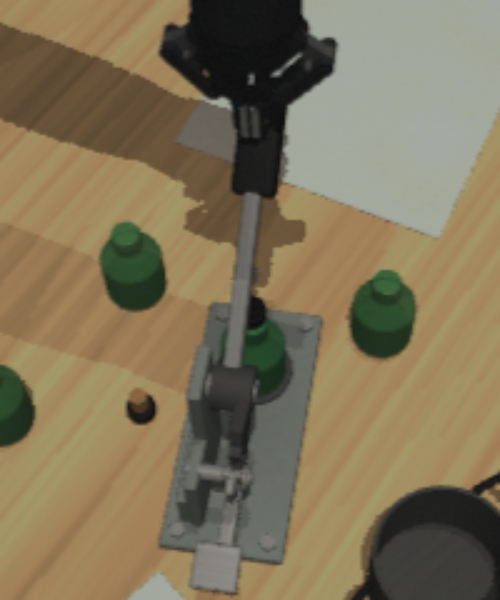

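The scene crop shows the fingertips at (250, 120) on the grip (258, 140) and the pawl clear. The fingers sit slightly left of the grip's centre, so I'll shift 3 mm to +y along the arc.

>>> arm_command(
  translation=[
    [0.5,0.1,0.9],
    [1.1,0.2,1.8],
    [1.6,0.3,2.7],
    [2.1,0.3,3.6],
    [2.5,0.3,4.6],
  ],
  turn=[0,0,0,0,0],
  hand=[1,1,1,1,1],
)

```text
clock: 8.48
eef_pos: [0.4892, 0.1093, 0.2494]
tool_rot: [0.528, 0.849, 0.0, -0.0]
ft_force: [-0.2, -0.7, 3.7]
grip_width: -0.0
```

>>> arm_command(
  translation=[
    [0.4,0,1],
    [0.7,0,2],
    [1,0,3],
    [1,0,3],
    [1,0,3],
  ],
  turn=[0,0,0,0,0],
  hand=[1,1,1,1,1],
)

```text
clock: 8.9
eef_pos: [0.4843, 0.1179, 0.219]
tool_rot: [0.528, 0.849, -0.001, -0.001]
ft_force: [0.2, -0.5, 1.0]
grip_width: -0.0001
```

```bash
sed -i 's/s2.png/s3.png/' arc.py; python3 arc.py | grep -v "^0.[3-6]"
```

```text
tcp -0.15278107652354775 0.003180086311479779 [0.48465355 0.11780678 0.21960093] [-0.50035083 -0.17158944  0.75799754]
0.25 [-0.28 -0.22 -1.1 ]
0.2 [ 0.01 -0.22 -0.09]
0.15 [ 0.24 -0.22  0.93]
0.1 [ 0.42 -0.21  1.97]
0.05 [ 0.54 -0.21  3.01]
-0.0 [ 0.62 -0.21  4.06]
```

View pics/s3.png

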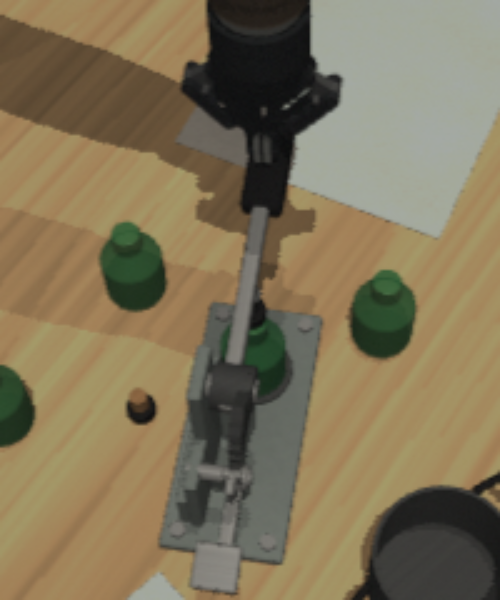

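The lever now follows the fingers: grip at about (268, 175), tips at (262, 150). I keep pressing along the arc to the end.

>>> arm_command(
  translation=[
    [0.2,0,0.9],
    [0.4,0,1.9],
    [0.5,0,2.7],
    [0.6,0,3.5],
    [0.6,0,3.7],
  ],
  turn=[0,0,0,0,0],
  hand=[1,1,1,1,1],
)

```text
clock: 9.37
eef_pos: [0.4835, 0.1233, 0.1833]
tool_rot: [0.529, 0.849, 0.001, 0.001]
ft_force: [0.3, 1.3, 6.7]
grip_width: 0.0005
```

>>> arm_command(
  translation=[
    [0,0,0.1],
    [0,0,0.2],
    [0,0,0.3],
    [0,0,0.4],
    [0,0,0.4],
  ],
  turn=[0,0,0,0,0],
  hand=[1,1,1,1,1],
)

```text
clock: 9.78
eef_pos: [0.4834, 0.1235, 0.1802]
tool_rot: [0.529, 0.849, 0.001, 0.001]
ft_force: [-0.1, 1.8, 6.3]
grip_width: 0.0
```

>>> arm_command(
  translation=[
    [0,0,0.1],
    [0,0,0.2],
    [0,0,0.3],
    [0,0,0.3],
    [0,0,0.3],
  ],
  turn=[0,0,0,0,0],
  hand=[1,1,1,1,1],
)

```text
clock: 10.2
eef_pos: [0.4834, 0.1236, 0.1776]
tool_rot: [0.528, 0.849, 0.002, 0.001]
ft_force: [-1.3, 1.0, 8.4]
grip_width: -0.0
```

>>> arm_command(
  translation=[
    [0,0,0.1],
    [0,0,0.2],
    [0,0,0.3],
    [0,0,0.4],
    [0,0,0.4],
  ],
  turn=[0,0,0,0,0],
  hand=[1,1,1,1,1],
)

```text
clock: 10.62
eef_pos: [0.4834, 0.1237, 0.1761]
tool_rot: [0.528, 0.849, 0.002, 0.001]
ft_force: [-6.5, 0.1, 22.8]
grip_width: -0.0
```

>>> arm_command(
  translation=[
    [0,0,0.1],
    [0,0,0.2],
    [0,0,0.2],
    [0,0,0.2],
    [0,0,0.2],
  ],
  turn=[0,0,0,0,0],
  hand=[1,1,1,1,1],
)

```text
clock: 11.03
eef_pos: [0.4835, 0.1237, 0.1756]
tool_rot: [0.528, 0.849, 0.003, 0.002]
ft_force: [-8.6, -0.5, 30.2]
grip_width: 0.0003
```

>>> arm_command(
  translation=[
    [0,0,-3],
    [0,0,-7],
    [0,0,-11],
    [0,0,-15],
    [0,0,-18],
  ],
  turn=[0,0,0,0,0],
  hand=[1,1,1,1,1],
)

```text
clock: 11.45
eef_pos: [0.4827, 0.1229, 0.3533]
tool_rot: [0.529, 0.849, 0.001, 0.001]
ft_force: [1.3, 0.5, 0.6]
grip_width: 0.0
```

>>> arm_command(
  translation=[
    [-2,-4,0],
    [-4,-8,0],
    [-4,-12,0],
    [-4,-14,0],
    [-4,-14,0],
  ],
  turn=[0,0,0,0,0],
  hand=[1,1,1,1,1],
)

```text
clock: 11.87
eef_pos: [0.3708, 0.0235, 0.3506]
tool_rot: [0.53, 0.848, -0.0, -0.0]
ft_force: [0.3, 0.3, -0.1]
grip_width: -0.0003
```

Run:
```python
from h import *
print(get_obs()['eef_pos'],get_obs()['ft_force'])
im,d=camera("scene"); i=camera_info("scene"); cv2.imwrite("pics/s4.png",cv2.resize(im[60:300,130:330,::-1],None,fx=2.5,fy=2.5))
for c in ("scene","top"):
  if c=="top": im,d=camera(c); i=camera_info(c)
  for n in ("lever_grip","pawl_tab","stopper_top"):
    for k in spot_point(c,n)[:1]:
      p=px2w(c,k["location"],d,i); q=p-O; print(c,n,k["conf"],k["location"],q@UX,q@UY,p[2])
# lever height profile along its axis
  for x in np.arange(-.19,0,.02):
    W=np.array(i["world_to_cam"]); p=P(x,0.002,.165); cp=W[:3]@np.r_[p,1]
    uv=cv2.projectPoints(cp[None],np.zeros(3),np.zeros(3),np.array(i["mtx"]),np.array(i["dist_coeffs"]))[0][0,0]
    print(round(x,2),px2w(c,(uv[1],uv[0]),d,i)[2].round(4),end=' ')
  print()
```

```text
[0.37076314 0.02349342 0.35055384] [ 0.30173209  0.30585133 -0.13521709]
scene lever_grip 0.62 [129.2, 236.5] -0.16484000155829492 0.00480132090013699 0.16337138984180122
scene pawl_tab 0.76 [282.7, 215.8] 0.16106817386631056 0.005562188640467191 0.0901509524788795
scene stopper_top 0.56 [186.1, 230.5] -0.024241190502963333 0.011194713429758668 0.15789058950274426
-0.19 0.1609 -0.17 0.1615 -0.15 0.1634 -0.13 0.1622 -0.11 0.1616 -0.09 0.1619 -0.07 0.1611 -0.05 0.1617 -0.03 0.1625 -0.01 0.1617 
top lever_grip 0.75 [230.3, 211.4] -0.15812159695919473 -0.0004906524461112379 0.16346361003011722
top pawl_tab 0.49 [180.5, 318.5] 0.16611717290393066 -0.005604051225011389 0.08908137736723787
top stopper_top 0.43 [213.8, 245.5] -0.05989035504059164 -0.0022140081801640733 0.16180249295122018
-0.19 0.1623 -0.17 0.1633 -0.15 0.1627 -0.13 0.1638 -0.11 0.162 -0.09 0.1621 -0.07 0.1627 -0.05 0.1626 -0.03 0.1633 -0.01 0.1623
```

View pics/s4.png

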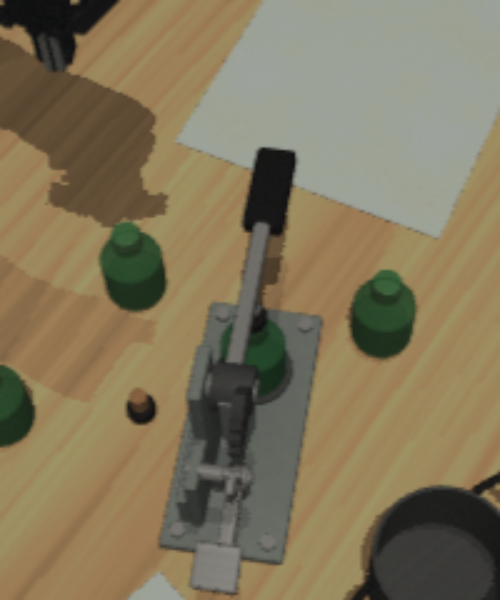

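The lever is level (grip at (270, 190), height flat at 0.162 along its whole length), the tab is at 0.089–0.090 m and the hand is clear. Handing in.

```bash
python3 -c "
from workcell import *
print(job_done())"
```

```text
the job is handed in; nothing more can be done
None
```

The pawl is pressed to its stop, the lever is fully down and the hand is clear. I handed the job in at about 12 s on the robot's clock.

- **Pawl:** I pressed the tab with the shut fingertips until the force rose to 17 N at the predicted stop height. Afterwards the tab measured 0.089–0.090 m high, against about 0.089 m expected.
- **Lever:** I pushed the grip down along its arc until it met a hard stop, with up to 30 N on the fingertips. The lever then measured level, at a height of 0.161–0.164 m along its whole length, and the grip at about 0.163 m against 0.165 m expected.
- **Stopper:** It is hidden under the lever, so I did not measure it directly. That it is seated is inferred from the level lever and the hard stop.
- **Hand and other things:** The hand was clear of everything, with close to zero force. The fingers touched only the tab and the grip. In the last scene picture the loose things in view had not moved.

Two checks disagreed slightly. The wrist camera's sideways positions for the tab were 4–9 mm off the given geometry, which was within the width of the parts. The stopper detections in the last pictures landed on the lever instead, so I ignored them.

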